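Dock the roast thermometer probe and start its charge

TASK

Take the thermometer probe out of its wooden rest and push its thin steel shaft down the leaning sleeve of the charging dock, pressing it firmly but not harshly until the brass contact at the bottom is fully down. Then slide the red child lock all the way aside, press the green button it was covering all the way down, and let go. Leave the lock open, the probe seated, and the mug, the lemon beside the rest and the spice jar behind the dock where they were.

Things in the scene. Friction and masses are not known exactly. Their poses are not given: they have to be found in the camera images.
- probe: Loose thermometer probe, 140 mm long, about 80 g: a round steel shaft 9 mm thick and 80 mm long below a round black head 20 mm thick and 60 mm long. Origin: the tip of the shaft; z runs along it from the tip to the head (head from z = 80 to 140 mm). It starts upright in the wooden rest, shaft down.
- rest: Fixed pale wooden block 64 x 64 x 50 mm; origin: centre of its underside. A hole 11 mm wide in the middle of its top, 42 mm deep, holds the probe upright (it may lean 2 degrees).
- dock: Fixed charging dock, 120 (x) by 210 (y) mm; origin: centre of its underside; its x points away from the robot, y to the robot's left (turned up to 0.25 rad). On a grey base plate 12 mm high stand, at +y, a clear sleeve between two white cheeks (60 mm high) and, at -y, a white pod, its top 38 mm high, with the button and the lock.
- dock_mouth (a point): Centre of the sleeve's mouth, at (-19, 75, 90) mm in the dock's frame. The sleeve leans 35 degrees from vertical, mouth towards the robot: its axis runs upward along (-0.574, 0, 0.819) in the dock's frame. A white funnel, about 28 mm wide inside at the mouth (39 mm outside), narrows within 16 mm to the bore, 12 mm wide. The probe must not press on the dock with more than 45 N.
- plunger_face (a point): Centre of the upper face of the brass contact in the bore, 64 mm down the axis from the mouth when up, 74 mm when fully down; its z axis points up the sleeve. When the probe is seated its head begins 6 mm above the mouth.
- plunger (a joint): Travel of the brass contact down the bore: 0 up, 0.010 m fully down (hard stop); starts at 0 to 0.003. It gives way at about 5 N, has no spring and stays where it is left. Only when it is fully down does the push rise above 10 N: the probe should be pressed that firmly (10 to 45 N).
- lock_tab (a joint): Travel of the red child lock along the dock's -y (to the right): 0 over the button, 0.042 m fully aside (stop). It starts between 0 and 0.004, slides with about 1.5 N and stays where it is left.
- lock_fin (a point): Centre of the top of the lock's upright fin, 91 mm above the worktop, moving with the lock. The fin is 30 mm (dock x) by 12 mm (dock y), 25 mm tall, and stands on a flat plate 50 mm (dock x) by 32 mm (dock y), 4 mm thick, whose top is 66 mm above the worktop and which covers the button.
- start_button (a joint): Travel of the green button, straight down: 0 up, 0.006 m fully down, about 5 N there; it springs back. It is not in reach until the lock is aside.
- start_button_top (a point): Centre of the top of the round green button, 26 mm wide, at (5, -35, 58) mm in the dock's frame when up; it stands in a low black collar 42 mm wide, 48 mm high above the worktop.
- mug_2: Dotted mug, a bystander, 92 x 127 x 93 mm; origin: centre of its underside.
- lemon_3: Lemon lying between the rest and the mug, a bystander, 73 x 53 x 53 mm; origin: underside at the start.
- spice_jar_a: Spice jar with a yellow cap, behind the dock, a bystander, 42 x 42 x 96 mm; origin: centre of its underside.

How it is judged (in metres and radians):
On the way, in this order (a step that is already met when the one before it is completed fails the run):
1. the probe is in the sleeve and pressed (10 N or more, a twentieth of a second) against the brass contact, which is fully down (value of joint plunger above 0.0085 m and distance between probe and plunger_face below 0.005 m and angle between the z axis of probe and the z axis of plunger_face, either way round below 0.11 rad and contact force between probe and dock above 10 N), for 0.05 s.
2. the child lock is slid fully aside (at least 37 of 42 mm) (value of joint lock_tab above 0.037 m), for 0.2 s.
3. the green button is pressed down (at least 4.5 of 6 mm) (value of joint start_button above 0.0045 m), for 0.1 s.
At the end, for the whole second after the job is handed in: The probe rests in the sleeve (its tip within 5 mm of the brass contact, its axis within 6 degrees of the sleeve's), the contact is at least 8.5 of 10 mm down, the lock is at least 37 of 42 mm aside, and the button is up again (under 2 mm) (value of joint plunger above 0.0085 m and distance between probe and plunger_face below 0.005 m and angle between the z axis of probe and the z axis of plunger_face, either way round below 0.11 rad and value of joint lock_tab above 0.037 m and value of joint start_button below 0.002 m and linear speed of probe below 0.02 m/s); the robot touches nothing.
It fails at once if the probe is pressed against the dock with more than 45 N (contact force between probe and dock above 45 N).
It fails at once if the mug is moved more than 30 mm (distance of mug_2 from where it was at the start of the episode above 0.03 m).
It fails at once if the lemon by the rest is moved more than 30 mm (distance of lemon_3 from where it was at the start of the episode above 0.03 m).
It fails at once if the spice jar is moved more than 30 mm (distance of spice_jar_a from where it was at the start of the episode above 0.03 m).
It also fails if it takes over 58 s, if anything falls off the work surface, if the arm or the gripper's body presses on something with over 40 N, if the wrist force passes 120 N, or if a joint passes its speed limit or range.

ROBOT

A 6-joint arm with a two-finger parallel gripper is mounted at the origin on a cart in front of the work surface, level with it; the furniture and walls round the work are solid. World frame = base frame: x ahead of the robot, y to its left, z up, the work surface at z = 0. Lengths are in m, angles in degrees, forces in N, time in s.
With the tool pointing down it reaches from about 0.375 to 0.9 m from the base axis. Payload 3.1 kg.
Tool frame: the origin (TCP) lies midway between the tips of the shut fingers; the grasp point (between the pads) lies 19 mm behind it; z points along the fingers, y is the line along which they close (so a half turn about z gives the same grasp; the last joint's range is limited). The gripper opens to 87 mm and grips with 3 to 60 N. Pads are 19 mm wide; open, the fingers measure 117 mm over their backs; the gripper's body (75 mm by 190 mm) begins 51 mm behind the grasp point.
Start: joints at [-80.415, 30.224, 82.088, -0, 67.689, -10.227], TCP at [0.212, -0.588, 0.186] pointing down, gripper open.
Joint ranges: [-176.69, 176.69], [-43.24, 126.21], [12.49, 139.97], [-82, 262], [0, 151.66], [-163.58, 163.58]. Speed limits (degrees/s): [159.86, 159.86, 180, 180, 180, 180].

INTERFACE

Orientations are given as a 3x3 rotation matrix whose columns are the frame's x, y, z axes.
In Python, from rig import bot, viewer, sensors, order gives the robot as it stands (bot), with the cameras (viewer), the readings (sensors) and the job (order).
- The arm moves only by the shell command python3 steer.py 'ROWS'. ROWS is a JSON object whose key "ticks" holds a list of rows, 1 to 20 of them, each of 7 numbers: dx, dy, dz in shares of 0.6 m (1.0 is 0.6 m), then a rotation vector rx, ry, rz in parts of the range, where 1.0 means 180 degrees, then the opening from 0.0 (shut) to 1.0 (fully open); each row is the pose to reach, as a shift and turn from the pose commanded when the command began, along the tool's axes at that moment; what a row does not reach only later rows make up. A row lasts 1/10 s, in which the tool goes at most 0.05 m and 8.59 degrees, less where a joint would pass 70% of its speed; a pose out of reach is approached as far as the arm can. The fingers move at their own pace and stop on an object; the grip force is fixed at half the most. Time passes only in rows, so rows that do not move let the fingers close. It prints the time, the measured TCP pose, the force, the opening and the grip force at its end. A shift or turn number past 1, either way, is cut back to 1. Input that does not fit is refused with a message, and nothing moves.
- sensors.read_state(): the state, without advancing time (a new reading comes with each control period).
- viewer.capture(name): name is "scene" or "top"; returns a dict with "color" (400x640x3 uint8, red, green, blue), "K" (3x3 intrinsics, pixels), "view" (4x4, takes a point from world to camera coordinates). Camera axes: x right, y up, looking along -z (the intrinsics and any distortion apply to the point x, -y, -z); pixel columns grow to the right and rows downward; lengths in m; the calibration is good to about 2 mm. A picture is of the moment at which its call begins. There is no depth.
- order.hand_in(): hands the job in; it is judged then, once.
The state is a dict: "time_s": time; "joint_positions": joint angles; "qvel": joint speeds; "tau": joint torques, N m; "position": TCP position; "tcp_rot": TCP orientation; "force": force on the tool from outside, world axes, zero at the start; "moment": the same for the moment, N m; "opening": opening from 0.0 (shut) to 1.0 (fully open); "grasp_force": force on a finger pad.
Only numpy, scipy, OpenCV 4.12 (cv2) and the standard library are available. Lean on these libraries where they do the work, as an engineer would, in place of code of your own. Each camera call takes 0.05 s, during which the arm holds its last target. There are 200 camera calls.

## Working session

There is one attempt and no reset: what is moved stays moved. The work goes in short steps, Python scripts to look and compute and a shell command to move; the robot and the scene stay as the last step left them, time stands still between calls to the robot, and variables do not carry over. Pictures are saved under pics/ and viewed, at most 10 in all, crops included, and the job is handed in when it is done.

```bash
ls; mkdir -p pics
python3 - <<'E'
from rig import bot, viewer, sensors, order
import cv2,numpy as np,pickle
d={}
for n in("scene","top"):
    c=viewer.capture(n); d[n]=c
    cv2.imwrite(f"pics/{n}0.png",c["color"][:,:,::-1]); print(n,c["K"],c["view"],[k for k in c])
pickle.dump(d,open("cap0.pkl","wb"))
print(sensors.read_state())
E
```

```text
pics
rig.py
steer.py
scene [[423.69024647   0.         320.71961574]
 [  0.         423.69024647 203.26704969]
 [  0.           0.           1.        ]] [[-0.7206196  -0.69308798  0.01834239  0.43606461]
 [ 0.39306297 -0.38659733  0.83429252 -0.31005841]
 [-0.57114699  0.60841726  0.55101684 -0.72287723]
 [ 0.          0.          0.          1.        ]] ['color', 'K', 'view']
top [[394.2869925    0.         320.73095713]
 [  0.         394.2869925  201.62065107]
 [  0.           0.           1.        ]] [[-0.01738078 -0.99979971  0.00992191  0.01292447]
 [ 0.98942373 -0.01576943  0.14419436 -0.60455531]
 [-0.14400902  0.01232318  0.98949964 -1.19873221]
 [ 0.          0.          0.          1.        ]] ['color', 'K', 'view']
{'time_s': 0.1, 'joint_positions': array([-8.04144575e+01,  3.02744611e+01,  8.21511917e+01, -2.43337532e-03,
        6.76892716e+01, -1.02251174e+01]), 'qvel': array([ 0.00135628, -0.08741127, -0.15448742, -0.0269951 ,  0.02151317,
       -0.04331413]), 'tau': array([-1.48962818e-04, -4.40984774e+01, -1.77151716e+01,  6.34365971e-02,
        5.33985836e-02, -4.51404196e-05]), 'position': array([ 0.2117303 , -0.58724238,  0.18524884]), 'tcp_rot': array([[ 9.40812312e-01,  3.38927802e-01, -3.72749493e-04],
       [ 3.38927859e-01, -9.40810300e-01,  1.97126043e-03],
       [ 3.17428404e-04, -1.98092127e-03, -9.99997988e-01]]), 'force': array([ 0.21108612, -0.60328006, -0.4898696 ]), 'moment': array([0.03086012, 0.03701968, 0.00235819]), 'grasp_force': 0.0, 'opening': 1.0032035312329082}
```

View pics/top0.png

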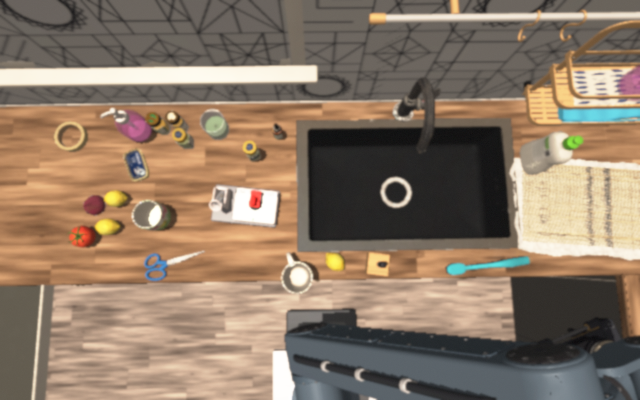

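View pics/scene0.png

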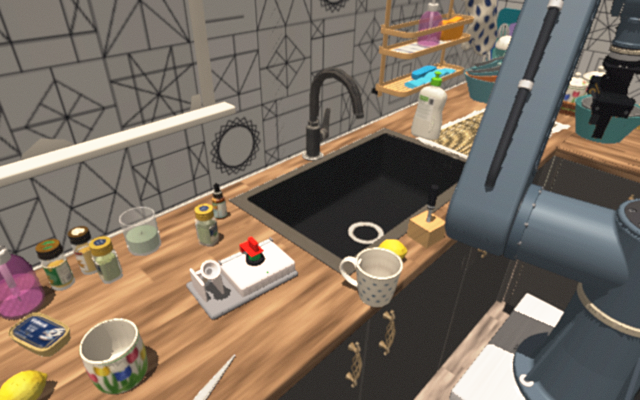

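```bash
cat > h.py <<'E'
import cv2,numpy as np,pickle
def panel(img,c0,r0,w,h,s,step=10):
    p=cv2.resize(img[r0:r0+h,c0:c0+w,::-1],None,fx=s,fy=s,interpolation=cv2.INTER_CUBIC)
    for c in range(-(-c0//step)*step,c0+w,step):
        x=int((c+.5-c0)*s); cv2.line(p,(x,0),(x,6),(0,255,0),1); cv2.putText(p,str(c),(x-9,16),0,.32,(0,255,0),1)
    for r in range(-(-r0//step)*step,r0+h,step):
        y=int((r+.5-r0)*s); cv2.line(p,(0,y),(6,y),(0,255,0),1); cv2.putText(p,str(r),(8,y+4),0,.32,(0,255,0),1)
    return p
def proj(c,P):
    P=np.atleast_2d(P); q=P@c["view"][:3,:3].T+c["view"][:3,3]; q=q*[1,-1,-1]
    u=q@c["K"].T; return u[:,:2]/u[:,2:]
def ray(c,uv):
    R=c["view"][:3,:3]; o=-R.T@c["view"][:3,3]
    d=np.linalg.inv(c["K"])@[uv[0],uv[1],1]; return o,R.T@(d*[1,-1,-1])
def atz(c,uv,z):
    o,d=ray(c,uv); return o+d*(z-o[2])/d[2]
def tri(c1,u1,c2,u2):
    A=[];b=[]
    for c,u in((c1,u1),(c2,u2)):
        o,d=ray(c,u); d=d/np.linalg.norm(d); M=np.eye(3)-np.outer(d,d); A.append(M); b.append(M@o)
    x,r,_,_=np.linalg.lstsq(np.vstack(A),np.hstack(b),rcond=None); return x,np.sqrt(r.sum())
E
python3 - <<'E'
from h import *
d=pickle.load(open("cap0.pkl","rb")); t=d["top"]["color"]; s=d["scene"]["color"]
cv2.imwrite("pics/dock_t.png",panel(t,204,176,80,58,10))
a=panel(s,185,230,120,90,6); 
cv2.imwrite("pics/dock_s.png",a)
cv2.imwrite("pics/rest.png",np.hstack([panel(t,356,240,46,50,8.5)[:420],panel(s,400,180,46,50,8.5)[:420]]))
E
```

```text
(no output)
```

View pics/dock_t.png

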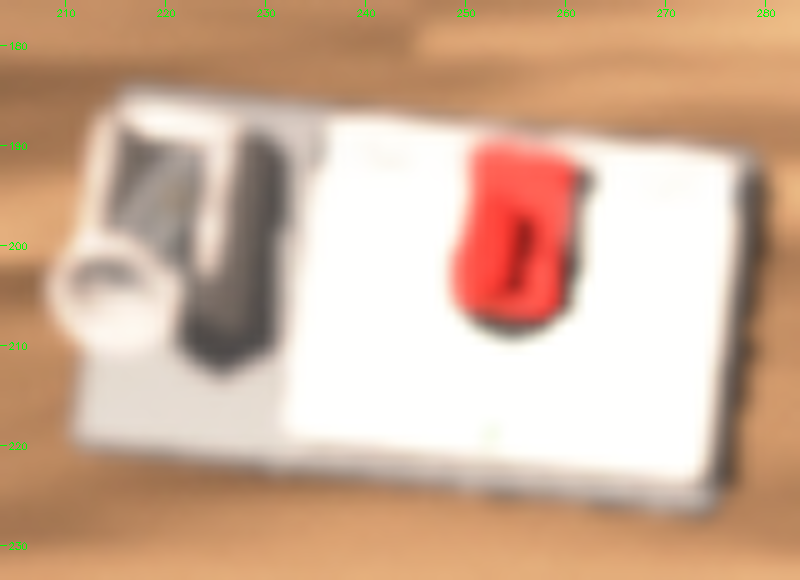

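View pics/dock_s.png

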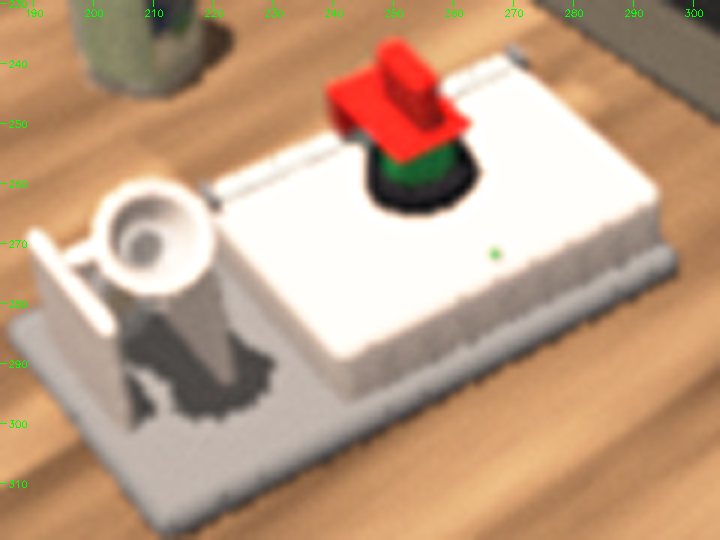

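View pics/rest.png

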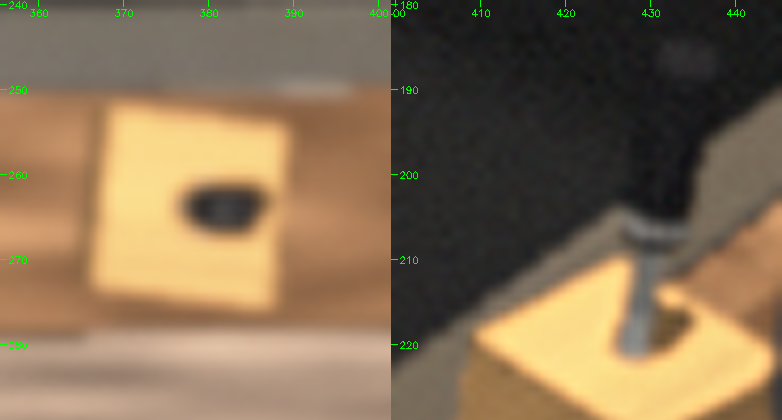

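Run:
```python
from h import *
from scipy.optimize import least_squares
d=pickle.load(open("cap0.pkl","rb")); T=d["top"];S=d["scene"]
for c in(T,S): print("cam",-c["view"][:3,:3].T@c["view"][:3,3])
x,r=tri(T,(214.8,204.8),S,(210.2,269)); print("mouth",x,r)
M=[-.019,.075,.09]
obs=[(T,M,(214.8,204.8)),(T,[-.06,.105,.012],(210.7,220)),(T,[.06,-.105,.012],(279.5,191)),(T,[.06,.105,.012],(215.5,184.5)),
(S,M,(210.2,269)),(S,[-.06,.105,.012],(212,318.2)),(S,[-.06,-.105,.012],(297,272.5)),(S,[.06,.105,.012],(186.2,283.7))]
def W(p,q): c,s=np.cos(p[2]),np.sin(p[2]); return np.array([[c,-s,0],[s,c,0],[0,0,1]])@q+[p[0],p[1],0]
f=lambda p:np.hstack([proj(c,W(p,q))[0]-u for c,q,u in obs])
o=least_squares(f,[.6,.25,0],loss='soft_l1'); p=o.x; print("dock",p,"deg",np.degrees(p[2])); print(f(p).reshape(-1,2).round(1))
print("mouth",W(p,M),"btn",W(p,[.005,-.035,.058]))
b=W(p,[.005,-.035,.091]); print("fin0 at lock 0?",b,proj(S,b),proj(T,b))
for y in(0,-.042):
    b=W(p,[.005,-.035+y,.066]);print(b,proj(T,b))
C=[(367.9,251.6),(389.6,253.9),(387.9,276),(366.3,273.4)]
w=np.array([atz(T,u,.05) for u in C]); print(w); ctr=w.mean(0); print("rest",ctr, np.linalg.norm(w-np.roll(w,1,0),axis=1))
for z in(.05,.088,.148): q=ctr.copy();q[2]=z; print(z,proj(T,q),proj(S,q))
print("headtop",atz(T,(383.5,264.2),.148))
print("lemon",atz(T,(336,261),.027),"mug",atz(T,(297,276),.09))
np.save("dock.npy",p)
```

```text
cam [0.42575776 0.01816058 1.27319032]
cam [0.02324003 0.62217437 0.64899846]
mouth [0.59282014 0.32292531 0.09054723] 0.0009372326212422244
dock [ 0.600377    0.24603871 -0.12242448] deg -7.014405836192362
[[ 0.2  0.9]
 [-0.6  0.6]
 [ 0.3 -0.3]
 [-0.  -0.6]
 [ 0.4  0.7]
 [-0.7 -0.2]
 [ 2.  -0.6]
 [-1.4 -0.5]]
mouth [0.59067812 0.32279763 0.09      ] btn [0.60106541 0.21069008 0.058     ]
fin0 at lock 0? [0.60106541 0.21069008 0.091     ] [[253.22624981 241.12596731]] [[252.2088712  201.63642258]]
[0.60106541 0.21069008 0.066     ] [[253.52091213 202.80364226]]
[0.59593642 0.16900443 0.066     ] [[267.03829044 204.23482726]]
[[ 0.44582231 -0.13972984  0.05      ]
 [ 0.43764285 -0.20641763  0.05      ]
 [ 0.37080585 -0.19835991  0.05      ]
 [ 0.37979746 -0.13254056  0.05      ]]
rest [ 0.40851712 -0.16926199  0.05      ] [0.0664151  0.06718753 0.06732096 0.06643069]
0.05 [[377.92641539 263.68097974]] [[427.46432877 220.65383366]]
0.088 [[379.88728791 263.82858604]] [[429.96796327 207.72384848]]
0.148 [[383.25310472 264.08195067]] [[434.13942085 186.18041446]]
headtop [ 0.40817588 -0.16994678  0.148     ]
lemon [ 0.41876684 -0.04183702  0.027     ] mug [0.37738281 0.07727551 0.09      ]
```

```bash
cat > go.py <<'E'
import numpy as np,sys
from scipy.spatial.transform import Rotation as Ro
from rig import bot, viewer, sensors, order
p=np.load("dock.npy"); yaw=p[2]
Rz=lambda a:Ro.from_euler('z',a).as_matrix()
DOWN=np.diag([1,-1,-1.])
def rot(tilt=0,y=yaw): # tool pointing down, tilted so z leans away from the robot by tilt deg
    return Rz(y)@Ro.from_euler('y',-tilt,degrees=True).as_matrix()@DOWN
def delta(pos,R):
    s=sensors.read_state(); R0=s["tcp_rot"]
    d=R0.T@(np.array(pos)-s["position"]); r=Ro.from_matrix(R0.T@R).as_rotvec(degrees=True)
    print("d",d.round(4),"rv",r.round(2),"dist",np.linalg.norm(d).round(3),"ang",np.linalg.norm(r).round(1)); 
def stat():
    s=sensors.read_state(); print(s["time_s"],s["position"].round(4),"z",s["tcp_rot"][:,2].round(3),"x",s["tcp_rot"][:,0].round(3),"F",s["force"].round(1),"op",round(s["opening"],3),"gf",round(s["grasp_force"],1),"J",s["joint_positions"].round(0))
E
python3 - <<'E'
from go import *
stat(); print(rot(35)[:,2]); delta([.4085,-.1696,.22],rot());
E
```

```text
0.1 [ 0.2117 -0.5872  0.1852] z [-0.     0.002 -1.   ] x [0.941 0.339 0.   ] F [ 0.2 -0.6 -0.5] op 1.003 gf 0.0 J [-80.  30.  82.  -0.  68. -10.]
[ 0.56928349 -0.07004452 -0.81915204]
d [ 0.3267 -0.3263 -0.034 ] rv [-1.200e-01  1.000e-02  2.683e+01] dist 0.463 ang 26.8
```

Units first: shifts go in shares of 0.6 m and turns go in shares of 180 degrees. So 0.3267 m / 0.6 = 0.5445, -0.21 m / 0.6 = -0.35, 26.8 degrees / 180 = 0.1489.

```bash
python3 steer.py '{"ticks":[[0.0667,-0.0667,-0.0567,0,0,0.0167,1],[0.1333,-0.1333,-0.0567,0,0,0.0389,1],[0.2,-0.2,-0.0567,0,0,0.0556,1],[0.25,-0.25,-0.0567,0,0,0.0722,1],[0.3,-0.3,-0.0567,0,0,0.0889,1],[0.35,-0.35,-0.0567,0,0,0.1056,1],[0.4,-0.4,-0.0567,0,0,0.1222,1],[0.45,-0.45,-0.0567,0,0,0.1389,1],[0.5,-0.5,-0.0567,0,0,0.1489,1],[0.5445,-0.5438,-0.0567,0,0,0.1489,1],[0.5445,-0.5438,-0.0567,0,0,0.1489,1],[0.5445,-0.5438,-0.0567,0,0,0.1489,1],[0.5445,-0.5438,-0.0567,0,0,0.1489,1],[0.5445,-0.5438,-0.0567,0,0,0.1489,1]]}'
python3 - <<'E'
from go import *
stat(); delta([.4085,-.1696,.104],rot())
from h import *
print(proj(viewer.capture("top"),[.4085,-.1696,.148]))
c=viewer.capture("scene"); print(proj(c,[.4085,-.1696,.148]))
cv2.imwrite("pics/pre.png",panel(c["color"],380,120,100,120,5))
E
```

```text
time_s: 1.5
position: [0.4084, -0.1714, 0.2201]
tcp_rot: [[0.992, -0.124, -0.0], [-0.124, -0.992, -0.0], [-0.0, 0.0, -1.0]]
force: [0.2, 0.1, 0.4]
opening: 0.999
grasp_force: 0.0
1.5 [ 0.4084 -0.1714  0.2201] z [-0. -0. -1.] x [ 0.992 -0.124 -0.   ] F [0.2 0.1 0.4] op 0.999 gf 0.0 J [-37.  13. 105.  -0.  62.  60.]
d [-1.000e-04 -1.800e-03  1.161e-01] rv [ 0.01  0.   -0.08] dist 0.116 ang 0.1
[[383.37281227 264.08596569]]
[[434.22355531 186.13013108]]
```

View pics/pre.png

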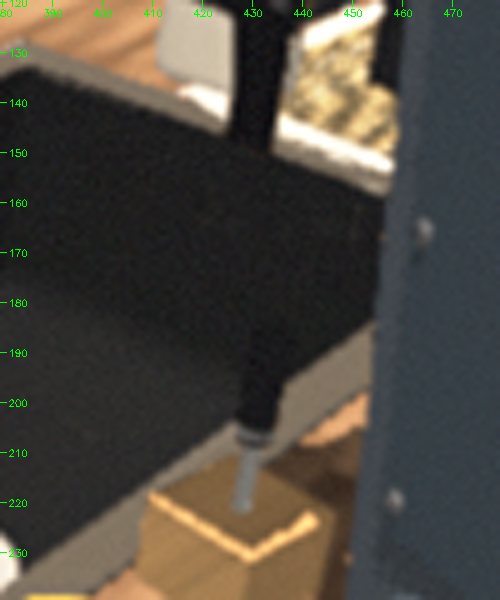

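The picture shows the probe upright: the shaft enters the rest at (428,221), the head bottom is at (430,207). This matches the prediction from the measured rest, so I descend.

To row units: 0.116 m / 0.6 = 0.1933, 0.105 m / 0.6 = 0.175.

```bash
python3 steer.py '{"ticks":[[0,-0.003,0.05,0,0,0,1],[0,-0.003,0.1,0,0,0,1],[0,-0.003,0.15,0,0,0,1],[0,-0.003,0.175,0,0,0,1],[0,-0.003,0.1933,0,0,0,1],[0,-0.003,0.1933,0,0,0,1],[0,-0.003,0.1933,0,0,0,0],[0,-0.003,0.1933,0,0,0,0],[0,-0.003,0.1933,0,0,0,0],[0,-0.003,0.1933,0,0,0,0],[0,-0.003,0.1933,0,0,0,0],[0,-0.003,0.1933,0,0,0,0],[0,-0.003,0.1933,0,0,0,0],[0,-0.003,0.1933,0,0,0,0]]}'
python3 - <<'E'
from go import *
stat()
E
```

```text
time_s: 3.0
position: [0.4089, -0.1684, 0.1042]
tcp_rot: [[0.993, -0.122, 0.0], [-0.122, -0.993, -0.0], [0.0, 0.0, -1.0]]
force: [-0.2, 0.5, 0.3]
opening: 0.355
grasp_force: 0.0
3.0 [ 0.4089 -0.1684  0.1042] z [ 0. -0. -1.] x [ 0.993 -0.122  0.   ] F [-0.2  0.5  0.3] op 0.355 gf 0.0 J [-37.  24. 112.   0.  43.  60.]
```

```bash
python3 steer.py '{"ticks":[[0,0,0,0,0,0,0],[0,0,0,0,0,0,0],[0,0,0,0,0,0,0],[0,0,0,0,0,0,0],[0,0,0,0,0,0,0],[0,0,0,0,0,0,0],[0,0,0,0,0,0,0]]}'
```

```text
time_s: 3.7
position: [0.4088, -0.1685, 0.1041]
tcp_rot: [[0.993, -0.122, -0.0], [-0.122, -0.993, 0.0], [-0.0, -0.0, -1.0]]
force: [0.1, 0.9, -0.3]
opening: 0.213
grasp_force: 30.0
```

To row units: -0.15 m / 0.6 = -0.25, -0.14 m / 0.6 = -0.2333.

```bash
python3 steer.py '{"ticks":[[0,0,-0.0333,0,0,0,0],[0,0,-0.0833,0,0,0,0],[0,0,-0.15,0,0,0,0],[0,0,-0.2,0,0,0,0],[0,0,-0.2333,0,0,0,0],[0,0,-0.25,0,0,0,0],[0,0,-0.25,0,0,0,0]]}'
python3 - <<'E'
from go import *
stat(); ax=-rot(35)[:,2]; m=np.array([.5918,.3229,.0902])
delta(m+ax*(.096+.05)+[0,0,.06],rot(35))
delta(m+ax*(.096+.04),rot(35))
E
```

```text
time_s: 4.4
position: [0.4094, -0.1688, 0.255]
tcp_rot: [[0.993, -0.122, 0.002], [-0.122, -0.993, -0.002], [0.002, 0.001, -1.0]]
force: [-0.9, -0.1, -1.1]
opening: 0.214
grasp_force: 30.0
4.4 [ 0.4094 -0.1688  0.255 ] z [ 0.002 -0.002 -1.   ] x [ 0.993 -0.122  0.002] F [-0.9 -0.1 -1.1] op 0.214 gf 30.0 J [-37.  11. 102.   0.  67.  60.]
d [ 0.0376 -0.5103 -0.0153] rv [ 0.06 34.87  0.05] dist 0.512 ang 34.9
d [ 0.0432 -0.5104  0.0529] rv [ 0.06 34.87  0.05] dist 0.515 ang 34.9
```

To row units: -0.5103 m / 0.6 = -0.8505, -0.5 m / 0.6 = -0.8333, 34.87 degrees / 180 = 0.1937.

```bash
python3 steer.py '{"ticks":[[0.0033,-0.0333,-0.005,0,0.0111,0,0],[0.0083,-0.0833,-0.01,0,0.0278,0,0],[0.0167,-0.15,-0.0167,0,0.0444,0,0],[0.02,-0.2167,-0.025,0,0.0611,0,0],[0.025,-0.2833,-0.025,0,0.0778,0,0],[0.03,-0.35,-0.025,0,0.0944,0,0],[0.0333,-0.4167,-0.025,0,0.1111,0,0],[0.04,-0.4833,-0.025,0,0.1278,0,0],[0.045,-0.55,-0.025,0,0.1444,0,0],[0.05,-0.6167,-0.025,0,0.1611,0,0],[0.055,-0.6833,-0.025,0,0.1778,0,0],[0.06,-0.75,-0.025,0,0.1937,0,0],[0.0627,-0.8,-0.0255,0,0.1937,0,0],[0.0627,-0.8333,-0.0255,0,0.1937,0,0],[0.0627,-0.8505,-0.0255,0,0.1937,0,0],[0.0627,-0.8505,-0.0255,0,0.1937,0,0],[0.0627,-0.8505,-0.0255,0,0.1937,0,0],[0.0627,-0.8505,-0.0255,0,0.1937,0,0]]}'
python3 - <<'E'
from go import *
from h import *
stat(); ax=-rot(35)[:,2]; m=np.array([.5918,.3229,.0902])
delta(m+ax*(.096+.015),rot(35))
s=sensors.read_state(); z=s["tcp_rot"][:,2]; P=s["position"]
a=viewer.capture("top"); b=viewer.capture("scene")
for c in(a,b): print("tip",proj(c,P+.096*z),"headbot",proj(c,P+.016*z),"mouth",proj(c,m))
pickle.dump({"top":a,"scene":b},open("cap1.pkl","wb"))
cv2.imwrite("pics/ins.png",np.hstack([panel(a["color"],195,150,55,75,7),panel(b["color"],180,215,55,75,7)]))
E
```

```text
time_s: 6.2
position: [0.5078, 0.3319, 0.2689]
tcp_rot: [[0.815, -0.123, 0.566], [-0.1, -0.992, -0.071], [0.571, 0.001, -0.821]]
force: [-0.2, -0.5, -1.6]
opening: 0.209
grasp_force: 30.0
6.2 [0.5078 0.3319 0.2689] z [ 0.566 -0.071 -0.821] x [ 0.815 -0.1    0.571] F [-0.2 -0.5 -1.6] op 0.209 gf 30.0 J [ 35.  17. 101. -36.  40. 156.]
d [-0.033  -0.0014  0.0839] rv [ 0.09  0.2  -0.01] dist 0.09 ang 0.2
tip [[204.73955097 211.07040554]] headbot [[194.91167557 225.48948575]] mouth [[214.99991535 205.29620546]]
tip [[211.66392533 235.38486852]] headbot [[219.82984348 216.68932897]] mouth [[210.18890548 269.32432048]]
```

View pics/ins.png

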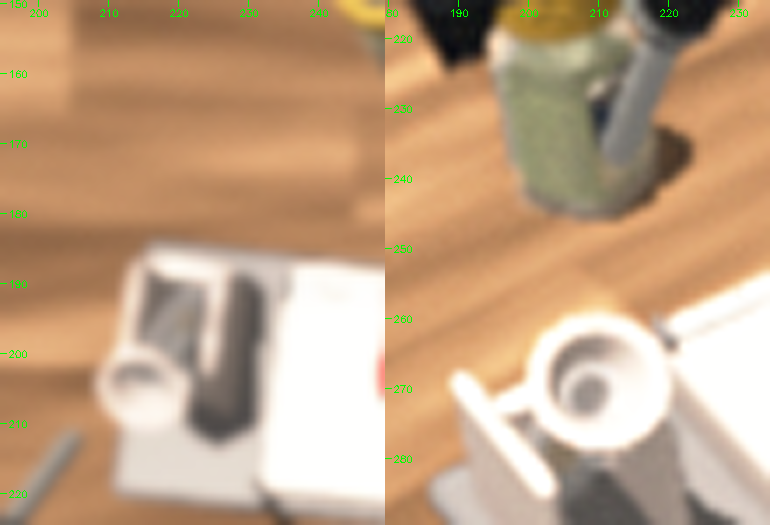

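Tip is at (205,212) in top and (212,237) in scene, within 2 px of prediction. I move to 15 mm above the mouth on the axis.

To row units: 0.0839 m / 0.6 = 0.1398, -0.033 m / 0.6 = -0.055, 0.2 degrees / 180 = 0.0011.

```bash
python3 steer.py '{"ticks":[[-0.02,0,0.0167,0,0,0,0],[-0.0417,-0.0017,0.05,0,0.0011,0,0],[-0.055,-0.0023,0.0833,0,0.0011,0,0],[-0.055,-0.0023,0.1167,0,0.0011,0,0],[-0.055,-0.0023,0.1398,0,0.0011,0,0],[-0.055,-0.0023,0.1398,0,0.0011,0,0],[-0.055,-0.0023,0.1398,0,0.0011,0,0]]}'
python3 - <<'E'
from go import *
from h import *
stat(); ax=-rot(35)[:,2]; m=np.array([.5918,.3229,.0902])
delta(m+ax*(.096-.055),rot(35))
s=sensors.read_state(); z=s["tcp_rot"][:,2]; P=s["position"]
a=viewer.capture("top"); b=viewer.capture("scene")
for c in(a,b): print("tip",proj(c,P+.096*z),"headbot",proj(c,P+.016*z),"mouth",proj(c,m))
cv2.imwrite("pics/ins2.png",np.hstack([panel(a["color"],195,175,48,50,8),panel(b["color"],185,235,48,50,8)]))
E
```

```text
time_s: 7.0
position: [0.5341, 0.3305, 0.1895]
tcp_rot: [[0.823, -0.115, 0.557], [-0.095, -0.993, -0.065], [0.56, 0.0, -0.828]]
force: [0.3, -0.6, -1.3]
opening: 0.212
grasp_force: 30.0
7.0 [0.5341 0.3305 0.1895] z [ 0.557 -0.065 -0.828] x [ 0.823 -0.095  0.56 ] F [ 0.3 -0.6 -1.3] op 0.212 gf 30.0 J [ 33.  25. 104. -44.  31. 164.]
d [-0.0081  0.0007  0.0738] rv [-0.21  0.92  0.34] dist 0.074 ang 1.0
tip [[212.79715525 205.82436906]] headbot [[204.3721384  218.51118142]] mouth [[214.99991535 205.29620546]]
tip [[209.53169308 262.9480332 ]] headbot [[216.80395658 247.61864876]] mouth [[210.18890548 269.32432048]]
```

View pics/ins2.png

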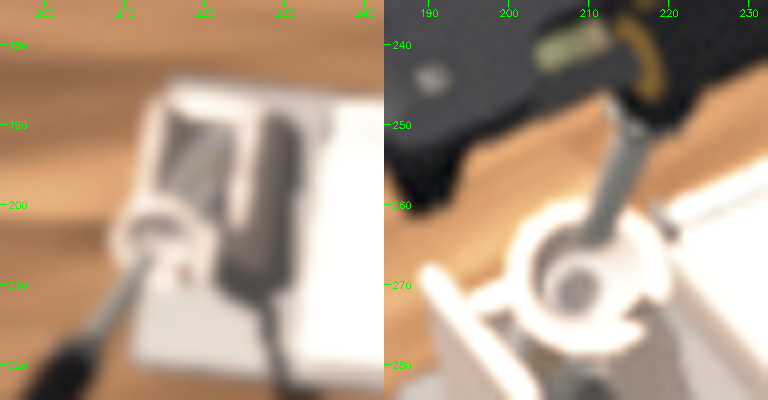

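J6 sits at its range limit with this roll, so I back off and roll about the round probe's axis to free it.

Run:
```python
from go import *
from h import *
d=pickle.load(open("cap1.pkl","rb"))
x,r=tri(d["top"],(213,207),d["scene"],(211.5,264)); s=sensors.read_state(); print("tip",x,r,"in tool",s["tcp_rot"].T@(x-s["position"])); print(s["joint_positions"])
ax=-rot(35)[:,2]; m=np.array([.5918,.3229,.0902])
delta(m+ax*(.096+.03),rot(35)@Rz(np.radians(-45)))
```

```text
tip [0.58370273 0.32333416 0.1092591 ] 0.0008471620889781261 in tool [-0.00358519  0.00199526  0.09514963]
[ 32.75362348  24.80270883 104.12839527 -43.73470418  30.91378447
 163.5208621 ]
d [-0.0095  0.0009 -0.0105] rv [ -0.6    0.73 -44.63] dist 0.014 ang 44.6
```

To row units: -0.015 m / 0.6 = -0.025, -0.01 m / 0.6 = -0.0167, -45 degrees / 180 = -0.25.

```bash
python3 steer.py '{"ticks":[[0,0,-0.0167,0,0,-0.0278,0],[0,0,-0.025,0,0,-0.0667,0],[0,0,-0.025,0,0,-0.1111,0],[0,0,-0.025,0,0,-0.1556,0],[0,0,-0.025,0,0,-0.2,0],[0,0,-0.025,0,0,-0.2333,0],[0,0,-0.025,0,0,-0.25,0],[0,0,-0.025,0,0,-0.25,0],[0,0,-0.025,0,0,-0.25,0]]}'
python3 - <<'E'
from go import *
stat(); ax=-rot(35)[:,2]; m=np.array([.5918,.3229,.0902])
delta(m+ax*(.096+.015),rot(37)@Rz(np.radians(-45)))
E
```

```text
time_s: 8.0
position: [0.5254, 0.3322, 0.2023]
tcp_rot: [[0.663, 0.5, 0.557], [0.635, -0.77, -0.064], [0.397, 0.396, -0.828]]
force: [0.3, 0.7, -1.3]
opening: 0.212
grasp_force: 30.0
8.0 [0.5254 0.3322 0.2023] z [ 0.557 -0.064 -0.828] x [0.663 0.635 0.397] F [ 0.3  0.7 -1.3] op 0.212 gf 30.0 J [ 33.  23. 104. -42.  32. 117.]
d [-0.0072 -0.0056  0.0194] rv [-2.25  1.84  0.32] dist 0.021 ang 2.9
```

```bash
cat >> go.py <<'E'
ax=-rot(35)[:,2]; m=np.array([.5920,.3229,.0903])
def target(h,tip,base):  # probe tip at height h on the sleeve axis
    tip=np.array(tip); a=tip+[0,0,.019]; a/=np.linalg.norm(a); b=base@a
    v=np.cross(b,-ax); R=Ro.from_rotvec(v/np.linalg.norm(v)*np.arcsin(np.linalg.norm(v))).as_matrix()@base
    return m+ax*h-R@tip,R
E
python3 - <<'E'
from go import *
P,R=target(.015,[-.0034,.001,.096],rot(35)@Rz(np.radians(-45))); print(P,R[:,2]); delta(P,R)
E
```

```text
[0.52906391 0.33116131 0.18143873] [ 0.58430772 -0.0446475  -0.81030308]
d [-0.0065 -0.0056  0.0194] rv [-0.34  2.12  0.31] dist 0.021 ang 2.2
```

To row units: 0.0194 m / 0.6 = 0.0323, 0.012 m / 0.6 = 0.02, 2.1 degrees / 180 = 0.0117.

```bash
python3 steer.py '{"ticks":[[-0.0067,-0.005,0.0083,0,0.0056,0,0],[-0.0108,-0.0093,0.02,-0.0017,0.0111,0.0017,0],[-0.0108,-0.0093,0.0323,-0.0017,0.0117,0.0017,0],[-0.0108,-0.0093,0.0323,-0.0017,0.0117,0.0017,0],[-0.0108,-0.0093,0.0323,-0.0017,0.0117,0.0017,0]]}'
python3 - <<'E'
from go import *
from h import *
stat()
P,R=target(.015,[-.0034,.001,.096],rot(35)@Rz(np.radians(-45))); delta(P,R)
a=viewer.capture("top"); b=viewer.capture("scene")
for c in(a,b): print("want tip",proj(c,m+ax*.015),"headbot",proj(c,m+ax*.095),"mouth",proj(c,m))
cv2.imwrite("pics/ins3.png",np.hstack([panel(a["color"],195,185,45,50,8.5),panel(b["color"],185,230,45,50,8.5)]))
E
```

```text
time_s: 8.5
position: [0.5297, 0.331, 0.181]
tcp_rot: [[0.645, 0.494, 0.583], [0.633, -0.773, -0.045], [0.428, 0.398, -0.811]]
force: [0.6, -0.4, 0.2]
opening: 0.211
grasp_force: 30.0
8.5 [0.5297 0.331  0.181 ] z [ 0.583 -0.045 -0.811] x [0.645 0.633 0.428] F [ 0.6 -0.4  0.2] op 0.211 gf 30.0 J [ 33.  25. 107. -51.  27. 126.]
d [-0.0002 -0.0003 -0.0008] rv [-0.03  0.07  0.04] dist 0.001 ang 0.1
want tip [[213.52794328 207.50903683]] headbot [[205.1153673  220.61912565]] mouth [[214.99286357 205.22611717]]
want tip [[211.41299467 266.81956665]] headbot [[219.01981391 252.57543595]] mouth [[210.12293525 269.23526426]]
```

View pics/ins3.png

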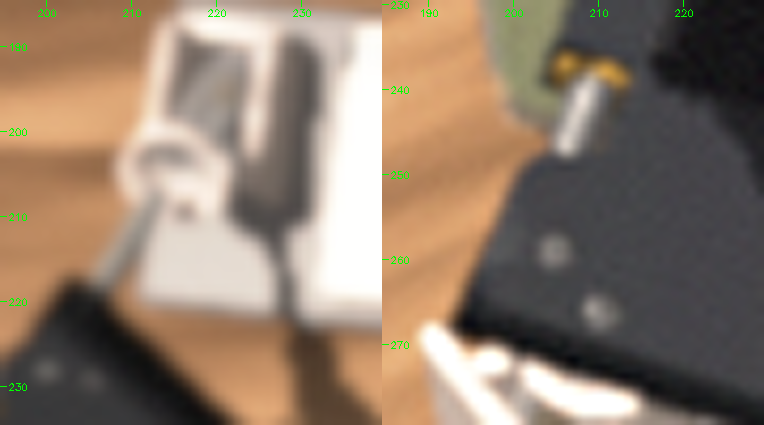

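To row units: 0.037 m / 0.6 = 0.0617, -0.0006 m / 0.6 = -0.001.

```bash
python3 steer.py '{"ticks":[[-0.0005,0.0002,0.0167,0,0,0,0],[-0.001,0.0003,0.0333,0,0,0,0],[-0.0013,0.0003,0.045,0,0,0,0],[-0.0017,0.0005,0.055,0,0,0,0],[-0.0017,0.0005,0.0617,0,0,0,0]]}'
python3 - <<'E'
from go import *
stat(); P,R=target(-.022,[-.0034,.001,.096],rot(35)@Rz(np.radians(-45))); delta(P,R)
s=sensors.read_state(); print("F tool",s["tcp_rot"].T@s["force"])
E
```

```text
time_s: 9.1
position: [0.5505, 0.3279, 0.1494]
tcp_rot: [[0.645, 0.495, 0.582], [0.634, -0.772, -0.046], [0.427, 0.399, -0.812]]
force: [-0.3, -0.0, -0.3]
opening: 0.214
grasp_force: 30.0
9.1 [0.5505 0.3279 0.1494] z [ 0.582 -0.046 -0.812] x [0.645 0.634 0.427] F [-0.3 -0.  -0.3] op 0.214 gf 30.0 J [ 31.  29. 107. -56.  24. 131.]
d [ 0.0008 -0.     -0.0016] rv [-0.04  0.15  0.08] dist 0.002 ang 0.2
F tool [-0.30755135 -0.22158655  0.0993272 ]
```

To row units: 0.03 m / 0.6 = 0.05, 0.024 m / 0.6 = 0.04.

```bash
python3 steer.py '{"ticks":[[-0.0003,0,0.01,0,0,0,0],[-0.0007,0.0002,0.02,0,0,0,0],[-0.0008,0.0003,0.03,0,0,0,0],[-0.0012,0.0003,0.04,0,0,0,0],[-0.0015,0.0005,0.05,0,0,0,0]]}'
python3 - <<'E'
from go import *
stat(); P,R=target(-.052,[-.0034,.001,.096],rot(35)@Rz(np.radians(-45))); delta(P,R)
s=sensors.read_state(); print("F tool",s["tcp_rot"].T@s["force"],"M",s["moment"])
E
```

```text
time_s: 9.6
position: [0.5677, 0.3262, 0.1255]
tcp_rot: [[0.644, 0.495, 0.583], [0.634, -0.772, -0.045], [0.428, 0.399, -0.811]]
force: [-0.8, -0.4, -0.8]
opening: 0.208
grasp_force: 30.0
9.6 [0.5677 0.3262 0.1255] z [ 0.583 -0.045 -0.811] x [0.644 0.634 0.428] F [-0.8 -0.4 -0.8] op 0.208 gf 30.0 J [ 30.  32. 106. -61.  22. 136.]
d [ 0.0004 -0.     -0.0012] rv [-0.04  0.08  0.08] dist 0.001 ang 0.1
F tool [-1.13763838 -0.39059936  0.20096148] M [0.00170197 0.40174865 0.01561917]
```

To row units: 0.019 m / 0.6 = 0.0317, 0.0175 m / 0.6 = 0.0292.

```bash
python3 steer.py '{"ticks":[[-0.0003,0,0.0083,0,0,0,0],[-0.0005,0.0002,0.0167,0,0,0,0],[-0.0007,0.0002,0.0208,0,0,0,0],[-0.0007,0.0002,0.0242,0,0,0,0],[-0.0008,0.0003,0.0267,0,0,0,0],[-0.0008,0.0003,0.0292,0,0,0,0],[-0.001,0.0003,0.0317,0,0,0,0],[-0.001,0.0003,0.0317,0,0,0,0]]}'
python3 - <<'E'
from go import *
stat(); P,R=target(-.071,[-.0034,.001,.096],rot(35)@Rz(np.radians(-45))); delta(P,R)
s=sensors.read_state(); print("F tool",s["tcp_rot"].T@s["force"],"M",s["moment"])
E
```

```text
time_s: 10.4
position: [0.5781, 0.3249, 0.1104]
tcp_rot: [[0.644, 0.495, 0.583], [0.634, -0.772, -0.045], [0.428, 0.399, -0.811]]
force: [-1.9, -0.5, 2.0]
opening: 0.218
grasp_force: 30.0
10.4 [0.5781 0.3249 0.1104] z [ 0.583 -0.045 -0.811] x [0.644 0.634 0.428] F [-1.9 -0.5  2. ] op 0.218 gf 30.0 J [ 29.  34. 106. -65.  21. 139.]
d [ 0.0004 -0.     -0.0006] rv [-0.04  0.07  0.08] dist 0.001 ang 0.1
F tool [-0.69932481  0.20341725 -2.73529832] M [0.01061624 0.47808999 0.03603245]
```

To row units: 0.002 m / 0.6 = 0.0033, 0.001 m / 0.6 = 0.0017.

```bash
python3 steer.py '{"ticks":[[0,0,0.0017,0,0,0,0],[-0.0002,0,0.0033,0,0,0,0],[-0.0002,0,0.0033,0,0,0,0]]}'
python3 - <<'E'
from go import *
s=sensors.read_state(); print("F tool",s["tcp_rot"].T@s["force"],s["position"])
E
```

```text
time_s: 10.7
position: [0.5793, 0.3246, 0.1084]
tcp_rot: [[0.645, 0.495, 0.583], [0.634, -0.772, -0.045], [0.428, 0.398, -0.811]]
force: [-2.3, 0.6, 3.0]
opening: 0.212
grasp_force: 30.0
F tool [ 0.20269795 -0.35733102 -3.81615318] [0.57925498 0.32455937 0.10843495]
```

To row units: 0.001 m / 0.6 = 0.0017.

```bash
python3 steer.py '{"ticks":[[0,0,0.0017,0,0,0,0],[0,0,0.0017,0,0,0,0]]}'
python3 - <<'E'
from go import *
s=sensors.read_state(); print("F tool",s["tcp_rot"].T@s["force"],s["position"])
E
```

```text
time_s: 10.9
position: [0.5797, 0.3248, 0.1083]
tcp_rot: [[0.644, 0.495, 0.584], [0.634, -0.772, -0.045], [0.428, 0.399, -0.811]]
force: [-5.0, 0.7, 6.3]
opening: 0.21
grasp_force: 30.0
F tool [-0.09493069 -0.5438713  -8.059448  ] [0.57973961 0.32478135 0.10828568]
```

To row units: 0.001 m / 0.6 = 0.0017.

```bash
python3 steer.py '{"ticks":[[0,0,0.0017,0,0,0,0],[0,0,0.0017,0,0,0,0]]}'
python3 - <<'E'
from go import *
s=sensors.read_state(); print("F tool",s["tcp_rot"].T@s["force"],s["position"])
E
```

```text
time_s: 11.1
position: [0.5802, 0.3252, 0.1084]
tcp_rot: [[0.643, 0.495, 0.584], [0.634, -0.772, -0.044], [0.43, 0.399, -0.81]]
force: [-8.0, 1.1, 11.3]
opening: 0.211
grasp_force: 30.0
F tool [  0.37900682  -0.29517803 -13.9077036 ] [0.58018081 0.32517695 0.10839316]
```

To row units: 0.0015 m / 0.6 = 0.0025, 0.0008 m / 0.6 = 0.0013.

```bash
python3 steer.py '{"ticks":[[0,0,0.0013,0,0,0,0],[0,0,0.0025,0,0,0,0],[0,0,0.0025,0,0,0,0],[0,0,0.0025,0,0,0,0]]}'
python3 - <<'E'
from go import *
from h import *
s=sensors.read_state(); print("F tool",s["tcp_rot"].T@s["force"],s["position"])
P=s["position"]+s["tcp_rot"]@[-.0034,.001,.096]; print("est depth",(m-P)@ax, "tip err", np.linalg.norm(np.cross(m-P,ax)), "tcp above mouth",(s["position"]-m)@ax)
a=viewer.capture("top")
for h in(0,.006,.02): print(proj(a,m+ax*h))
cv2.imwrite("pics/seat.png",panel(a["color"],190,180,80,55,10))
E
```

```text
time_s: 11.5
position: [0.5809, 0.3258, 0.1085]
tcp_rot: [[0.642, 0.495, 0.586], [0.634, -0.772, -0.042], [0.431, 0.399, -0.809]]
force: [-13.5, 1.1, 18.4]
opening: 0.214
grasp_force: 30.0
F tool [-2.17558889e-02 -1.29513548e-01 -2.28500594e+01] [0.58086204 0.32580878 0.10854999]
est depth 0.07457101308870359 tip err 0.001603654682504258 tcp above mouth 0.021493915940726593
[[214.99286357 205.22611717]]
[[214.41087043 206.13309047]]
[[213.03219696 208.28160381]]
```

View pics/seat.png

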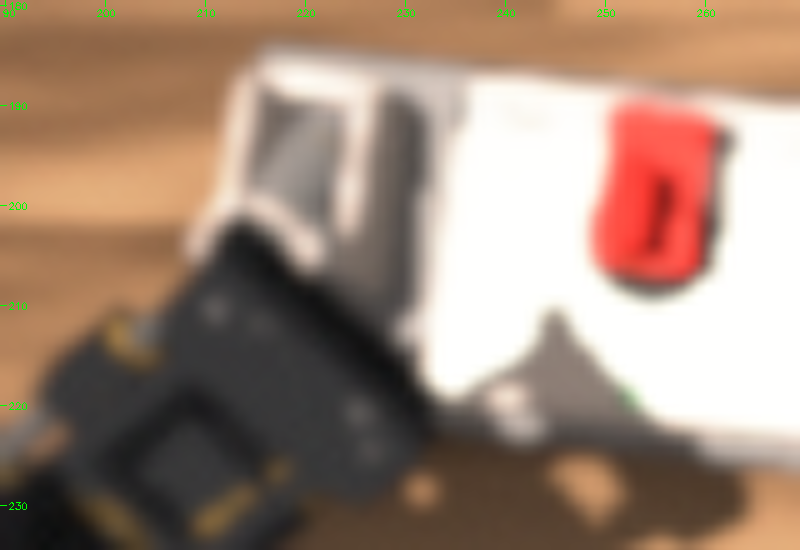

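The probe is pressed at about 23 N with an estimated depth of 74.6 mm, so it is seated; the red lock is still at about (256,200). I relax, release and back off.

Units first: shifts go in shares of 0.6 m and turns go in shares of 180 degrees. So -0.003 m / 0.6 = -0.005, -0.001 m / 0.6 = -0.0017.

```bash
python3 steer.py '{"ticks":[[0,0,-0.0017,0,0,0,0],[0,0,-0.005,0,0,0,0],[0,0,-0.005,0,0,0,0.6],[0,0,-0.005,0,0,0,0.6],[0,0,-0.005,0,0,0,0.6],[0,0,-0.005,0,0,0,0.6],[0,0,-0.005,0,0,0,0.6],[0,0,-0.005,0,0,0,0.6],[0,0,-0.005,0,0,0,0.6],[0,0,-0.005,0,0,0,0.6]]}'
python3 - <<'E'
from go import *
stat()
E
```

```text
time_s: 12.55
position: [0.5795, 0.3246, 0.1082]
tcp_rot: [[0.644, 0.495, 0.583], [0.634, -0.772, -0.045], [0.428, 0.398, -0.811]]
force: [0.1, 0.3, 0.1]
opening: 0.6
grasp_force: 0.0
12.55 [0.5795 0.3246 0.1082] z [ 0.583 -0.045 -0.811] x [0.644 0.634 0.428] F [0.1 0.3 0.1] op 0.6 gf 0.0 J [ 29.  35. 105. -65.  21. 139.]
```

Now retract along the probe axis.

To row units: -0.13 m / 0.6 = -0.2167, -0.12 m / 0.6 = -0.2.

```bash
python3 steer.py '{"ticks":[[0,0,-0.0333,0,0,0,0.6],[0.0017,0,-0.0833,0,0,0,0.6],[0.0033,0,-0.15,0,0,0,0.6],[0.005,0,-0.2,0,0,0,0.6],[0.005,0,-0.2167,0,0,0,0],[0.005,0,-0.2167,0,0,0,0]]}'
python3 - <<'E'
from go import *
from h import *
stat()
Rd=Rz(yaw); D=lambda q:Rd@np.array(q)+[p[0],p[1],0]
delta(D([.005,-.008,.20]),rot(0,yaw+np.pi/2)); print("dest",D([.005,-.008,.2]))
a=viewer.capture("top");b=viewer.capture("scene")
for c in(a,b): print("headtop",proj(c,m+ax*.066),"shaft top",proj(c,m+ax*.006))
cv2.imwrite("pics/rel.png",np.hstack([panel(a["color"],195,175,80,60,5),panel(b["color"],185,210,80,60,5)]))
E
```

```text
time_s: 13.15
position: [0.5056, 0.333, 0.2164]
tcp_rot: [[0.643, 0.495, 0.585], [0.634, -0.772, -0.043], [0.43, 0.398, -0.81]]
force: [-0.4, 0.2, 0.7]
opening: 0.497
grasp_force: 0.0
13.15 [0.5056 0.333  0.2164] z [ 0.585 -0.043 -0.81 ] x [0.643 0.634 0.43 ] F [-0.4  0.2  0.7] op 0.497 gf 0.0 J [ 35.  21. 107. -46.  31. 122.]
d [-0.0041  0.116   0.0752] rv [ 33.36 -15.55 -42.93] dist 0.138 ang 56.5
dest [0.60436262 0.237488   0.2       ]
headtop [[208.28770491 215.67538096]] shaft top [[214.41087043 206.13309047]]
headtop [[216.11091315 258.02249093]] shaft top [[210.6342617  268.27778117]]
```

View pics/rel.png

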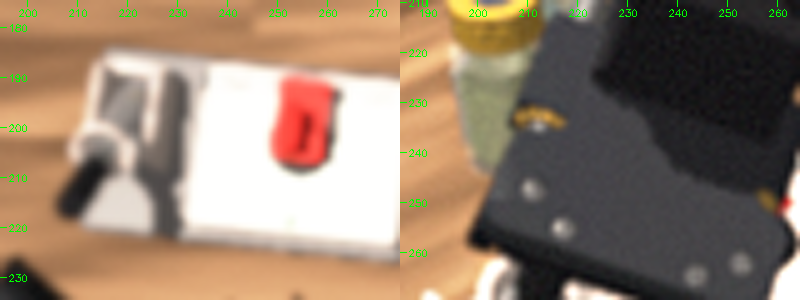

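To row units: 0.116 m / 0.6 = 0.1933, 0.11 m / 0.6 = 0.1833, -42.93 degrees / 180 = -0.2385.

```bash
python3 steer.py '{"ticks":[[0,0.0033,-0.0333,0.0111,-0.0056,-0.0167,0],[0,0.0167,-0.0333,0.0333,-0.0167,-0.0444,0],[0,0.0417,-0.0167,0.0583,-0.0278,-0.075,0],[0,0.0667,0,0.0833,-0.0389,-0.1056,0],[0,0.0917,0.0167,0.1056,-0.05,-0.1389,0],[-0.0033,0.125,0.0417,0.1306,-0.0611,-0.1667,0],[-0.005,0.1583,0.075,0.1556,-0.0722,-0.2,0],[-0.0067,0.1833,0.1083,0.1778,-0.0833,-0.2278,0],[-0.0068,0.1933,0.1253,0.1853,-0.0864,-0.2385,0],[-0.0068,0.1933,0.1253,0.1853,-0.0864,-0.2385,0],[-0.0068,0.1933,0.1253,0.1853,-0.0864,-0.2385,0],[-0.0068,0.1933,0.1253,0.1853,-0.0864,-0.2385,0]]}'
python3 - <<'E'
from go import *
stat()
Rd=Rz(yaw); D=lambda q:Rd@np.array(q)+[p[0],p[1],0]
delta(D([.005,-.008,.075]),rot(0,yaw+np.pi/2)); delta(D([.005,-.058,.075]),rot(0,yaw+np.pi/2))
E
```

```text
time_s: 14.45
position: [0.6025, 0.2368, 0.1973]
tcp_rot: [[0.124, 0.992, -0.005], [0.992, -0.124, -0.002], [-0.003, -0.004, -1.0]]
force: [-0.7, -0.7, 0.0]
opening: 0.006
grasp_force: 0.0
14.45 [0.6025 0.2368 0.1973] z [-0.005 -0.002 -1.   ] x [ 0.124  0.992 -0.003] F [-0.7 -0.7  0. ] op 0.006 gf 0.0 J [12. 31. 78. -0. 71. 19.]
d [0.0012 0.0023 0.1223] rv [-0.25  0.15 -0.11] dist 0.122 ang 0.3
d [-0.0488  0.0024  0.1225] rv [-0.25  0.15 -0.11] dist 0.132 ang 0.3
```

To row units: 0.121 m / 0.6 = 0.2017, 0.12 m / 0.6 = 0.2.

```bash
python3 steer.py '{"ticks":[[0.0017,0.0033,0.05,0,0,0,0],[0.0017,0.0033,0.1,0,0,0,0],[0.0017,0.0033,0.15,0,0,0,0],[0.0017,0.0033,0.1833,0,0,0,0],[0.0017,0.0033,0.2,0,0,0,0],[0.0017,0.0033,0.2017,0,0,0,0],[-0.0083,0.0033,0.2017,0,0,0,0],[-0.0167,0.0033,0.2017,0,0,0,0],[-0.0233,0.0033,0.2017,0,0,0,0],[-0.03,0.0033,0.2017,0,0,0,0]]}'
python3 - <<'E'
from go import *
stat()
print(Rz(yaw).T@(sensors.read_state()["position"]-[p[0],p[1],0]))
E
```

```text
time_s: 15.45
position: [0.6043, 0.218, 0.0784]
tcp_rot: [[0.124, 0.992, -0.001], [0.992, -0.124, -0.001], [-0.001, -0.001, -1.0]]
force: [0.4, -0.8, -0.4]
opening: 0.007
grasp_force: 0.0
15.45 [0.6043 0.218  0.0784] z [-0.001 -0.001 -1.   ] x [ 0.124  0.992 -0.001] F [ 0.4 -0.8 -0.4] op 0.007 gf 0.0 J [10. 39. 85. -0. 57. 17.]
[ 0.00731041 -0.02739711  0.07839127]
```

To row units: -0.031 m / 0.6 = -0.0517, -0.028 m / 0.6 = -0.0467.

```bash
python3 steer.py '{"ticks":[[-0.0067,0,0,0,0,0,0],[-0.0133,0,0,0,0,0,0],[-0.02,0,0,0,0,0,0],[-0.0267,0,0,0,0,0,0],[-0.0333,0,0,0,0,0,0],[-0.04,0,0,0,0,0,0],[-0.0467,0,0,0,0,0,0],[-0.0517,0,0,0,0,0,0],[-0.0517,0,0,0,0,0,0]]}'
python3 - <<'E'
from go import *
stat()
print(Rz(yaw).T@(sensors.read_state()["position"]-[p[0],p[1],0]),Rz(yaw).T@sensors.read_state()["force"])
E
```

```text
time_s: 16.35
position: [0.5999, 0.1872, 0.0775]
tcp_rot: [[0.124, 0.992, -0.003], [0.992, -0.124, -0.002], [-0.002, -0.002, -1.0]]
force: [0.1, 0.1, -0.4]
opening: 0.006
grasp_force: 0.0
16.35 [0.5999 0.1872 0.0775] z [-0.003 -0.002 -1.   ] x [ 0.124  0.992 -0.002] F [ 0.1  0.1 -0.4] op 0.006 gf 0.0 J [ 7. 38. 87. -0. 55. 14.]
[ 0.0066915  -0.05841827  0.07745393] [ 0.10866215  0.08727668 -0.41915296]
```

Run:
```python
from go import *
from h import *
Rd=Rz(yaw); D=lambda q:Rd@np.array(q)+[p[0],p[1],0]
for n in("scene","top"):
    c=viewer.capture(n); o=pickle.load(open("cap0.pkl","rb"))[n]
    for im in(o,c):
        a=im["color"].astype(int); mk=(a[:,:,0]>130)&(a[:,:,1]<90)&(a[:,:,2]<90); mk[:150]=0;mk[320:]=0;mk[:,:200]=0;mk[:,330:]=0
        r,q=np.nonzero(mk); print(n,len(r),q.min() if len(r) else 0,q.max() if len(r) else 0,q.mean(),r.mean())
    for l in(0,.02,.042): print(l,proj(c,D([.005,-.035-l,.066])))
cv2.imwrite("pics/lock.png",np.hstack([panel(viewer.capture("top")["color"],235,170,60,60,6.5),panel(viewer.capture("scene")["color"],230,210,60,60,6.5)]))
```

```text
scene 270 213 262 250.06666666666666 246.57407407407408
scene 281 217 263 250.32740213523132 246.1103202846975
0 [[254.04196237 250.34883682]]
0.02 [[262.02957505 246.67940607]]
0.042 [[270.60264559 242.74102174]]
top 104 251 260 255.30769230769232 201.42307692307693
top 0 0 0 nan nan
0 [[253.52091213 202.80364226]]
0.02 [[259.95713595 203.48509297]]
0.042 [[267.03829044 204.23482726]]<stdin>:8: RuntimeWarning: Mean of empty slice.
  ret = ret.dtype.type(ret / rcount)
```

View pics/lock.png

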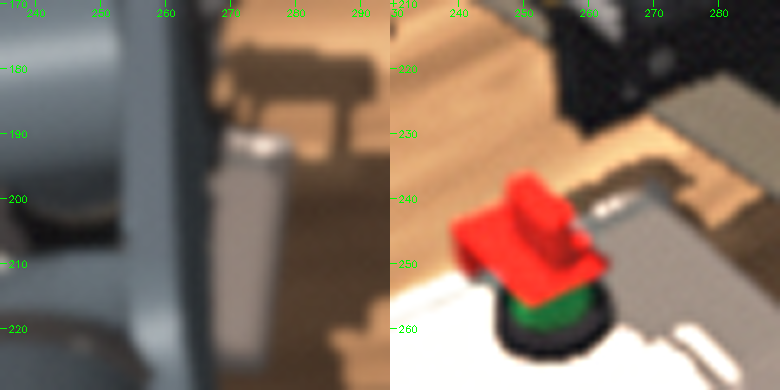

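I have now viewed 12 pictures, two over the limit of 10, so I stop viewing and only use numbers from the images. This last one shows the lock unmoved at (252,248), with the fingertip apparently ending near (260,229), above the fin.

Run:
```python
from go import *
from h import *
s=sensors.read_state(); P=s["position"]; R=s["tcp_rot"]
c=viewer.capture("scene"); g=cv2.cvtColor(c["color"],cv2.COLOR_RGB2GRAY)
print("tcp",P,proj(c,P)); 
for k in(0,.02,.04,.07):
  for y in(-.015,.015): print(k,y,proj(c,P+R@[0,y,-k]).round(0))
for z in(.0775,.09,.1,.12): print("back",z,atz(c,(260,229),z),atz(c,(260,229),z)@np.eye(3)[:,0])
for r in range(206,246,3): print(r,g[r,236:300:4])
```

```text
tcp [0.59998696 0.18785116 0.07750249] [[262.3939225  241.59422735]]
0 -0.015 [[266. 245.]]
0 0.015 [[259. 238.]]
0.02 -0.015 [[266. 238.]]
0.02 0.015 [[258. 231.]]
0.04 -0.015 [[265. 230.]]
0.04 0.015 [[257. 223.]]
0.07 -0.015 [[264. 218.]]
0.07 0.015 [[256. 212.]]
back 0.0775 [0.63845854 0.16293613 0.0775    ] 0.6384585434586398
back 0.09 [0.62500228 0.17298074 0.09      ] 0.6250022844385459
back 0.1 [0.61423728 0.18101642 0.1       ] 0.6142372772224706
back 0.12 [0.59270726 0.19708779 0.12      ] 0.5927072627903202
206 [160 122 127  47  91 152  63  64  81  82  86  49  41  36  24  31]
209 [158 161 121 126  60  96 158  52  63  55  42  36  30  24  28  62]
212 [196 186 166 111 119  27  98 145  45  39  29  19  25  29  23  28]
215 [178 162 146 142 121  31  21 104  29  18  26  25  23  24  22  29]
218 [148 140 152 173 182  33  24  24  23  64  25  22  23  23  28  29]
221 [139 166 176 162 191  40  23  24  26  37  20  71  32  23  29  32]
224 [175 178 176 175 181  47  29  20  33  64 123 132 125  37  27  39]
227 [174 182 175 178 171  59  23  19  81 121 130 128 128 125  55  43]
230 [174 176 177 173 164 169  51 162 209 205 118 128 128 125 130  78]
233 [182 179 168 168 169 177 192 211 205 200 177 113 127 128 126 130]
236 [174 163 165 166 169 196 215 125  85  70 156 180 115 126 127 129]
239 [162 173 172 129 114 186  86 107 120  81 168 160 179  97 131 127]
242 [176 179 153 102 114 114 114 173 138 125  85 179  81  78  83 131]
245 [178 119 117 107  91  73 137 144 149 153 118  97  78  74  68  70]
```

The tips passed over the fin, so when shut they end higher than the nominal TCP. I'll go back to the sleeve side of the lock and touch the pod top (38 mm) lightly to calibrate.

To row units: 0.063 m / 0.6 = 0.105, -0.03 m / 0.6 = -0.05.

```bash
python3 steer.py '{"ticks":[[0,0,-0.05,0,0,0,0],[0.0333,0,-0.05,0,0,0,0],[0.0833,0,-0.05,0,0,0,0],[0.105,0,-0.05,0,0,0,0],[0.105,0,-0.025,0,0,0,0],[0.105,0,0,0,0,0,0],[0.105,0,0.0167,0,0,0,0],[0.105,0,0.025,0,0,0,0],[0.105,0,0.025,0,0,0,0]]}'
python3 - <<'E'
from go import *
from h import *
stat(); s=sensors.read_state(); c=viewer.capture("scene"); print(proj(c,s["position"]),Rz(yaw).T@(s["position"]-[p[0],p[1],0]))
g=cv2.cvtColor(c["color"],cv2.COLOR_RGB2GRAY); u,v=proj(c,s["position"])[0].astype(int); print(u,v)
for r in range(v-24,v+14,3): print(r,g[r,u-20:u+22:3])
E
```

```text
time_s: 17.5
position: [0.6066, 0.249, 0.0606]
tcp_rot: [[0.124, 0.992, -0.006], [0.992, -0.124, -0.002], [-0.003, -0.005, -1.0]]
force: [-0.2, -0.0, 0.9]
opening: 0.005
grasp_force: 0.0
17.5 [0.6066 0.249  0.0606] z [-0.006 -0.002 -1.   ] x [ 0.124  0.992 -0.003] F [-0.2 -0.   0.9] op 0.005 gf 0.0 J [13. 41. 83. -0. 56. 20.]
[[238.04568434 259.47766576]] [0.00583218 0.00374572 0.06060266]
238 259
235 [116  70 158 177  35  31  68  30  29  23  21  28  26  25]
238 [ 96  68 176 198  56  26  26  26  54  30  25  25  24  60]
241 [ 91 181 194 185  74  29  27  27  61  27  23  37  60 200]
244 [176 190 180 177 110  26  34  36  24  41  69  71  76  81]
247 [178 176 178 186 189  95  25  43  68  72  71  72  75  72]
250 [183 189 193 187 180 113  77  95  69  80  70  70  71  72]
253 [185 190 168  95  71  87 136 255 132 150  77  70  66  78]
256 [ 46  79  66 112 119 250 134 145 158 108  53  90  92  83]
259 [ 51  81 255 254 134 152 157 158 158  97  30  79  82  72]
262 [ 47 161 250 255 219 155 158 157 158 129  25  31  26  29]
265 [ 55 240 255 255 255 193 172 155 158 161 115  62  50  69]
268 [246 242 255 255 255 255 255 166 157 160 158 160 162 158]
271 [161 205 245 255 255 255 255 179 156 158 156 158 157 156]
```

Run:
```python
from go import *
from h import *
c=pickle.load(open("cap1.pkl","rb"))["scene"]
P=np.array([.4084,-.1714,.2201]); R=rot()
for y in(-.051,0,.051):
  for k in(0,.02,.04,.07): print("pre",y,k,proj(c,P+R@[0,y,-k]).round(0))
# where does the dark silhouette end under the tool now?
s=sensors.read_state(); c=viewer.capture("scene"); R=s["tcp_rot"]; P=s["position"]
for k in(0,.02,.03,.04,.05,.07):print("now",k,[proj(c,P+R@[x,y,-k]).round(0)[0].tolist() for x,y in((-.0095,-.015),(.0095,.015),(.0095,-.015),(-.0375,-.095),(.0375,-.095),(.0375,.095))])
```

```text
pre -0.051 0 [[425. 165.]]
pre -0.051 0.02 [[427. 156.]]
pre -0.051 0.04 [[428. 148.]]
pre -0.051 0.07 [[431. 135.]]
pre 0 0 [[440. 158.]]
pre 0 0.02 [[442. 150.]]
pre 0 0.04 [[443. 141.]]
pre 0 0.07 [[446. 129.]]
pre 0.051 0 [[454. 152.]]
pre 0.051 0.02 [[456. 144.]]
pre 0.051 0.04 [[458. 136.]]
pre 0.051 0.07 [[460. 123.]]
now 0 [[245.0, 261.0], [230.0, 257.0], [237.0, 265.0], [278.0, 276.0], [245.0, 293.0], [201.0, 243.0]]
now 0.02 [[244.0, 254.0], [229.0, 250.0], [236.0, 257.0], [278.0, 269.0], [245.0, 285.0], [199.0, 236.0]]
now 0.03 [[244.0, 250.0], [229.0, 246.0], [236.0, 253.0], [278.0, 265.0], [244.0, 282.0], [199.0, 232.0]]
now 0.04 [[244.0, 246.0], [228.0, 242.0], [235.0, 250.0], [277.0, 261.0], [244.0, 278.0], [198.0, 229.0]]
now 0.05 [[243.0, 242.0], [228.0, 238.0], [235.0, 246.0], [277.0, 257.0], [243.0, 274.0], [197.0, 225.0]]
now 0.07 [[242.0, 234.0], [226.0, 230.0], [234.0, 238.0], [277.0, 249.0], [242.0, 265.0], [196.0, 217.0]]
```

To row units: 0.02 m / 0.6 = 0.0333, 0.015 m / 0.6 = 0.025.

```bash
python3 steer.py '{"ticks":[[0.0083,0,0.0083,0,0,0,0],[0.0083,0,0.0167,0,0,0,0],[0.0083,0,0.025,0,0,0,0],[0.0083,0,0.0333,0,0,0,0],[0.0083,0,0.0333,0,0,0,0]]}'; python3 steer.py '{"ticks":[[0,0,0.005,0,0,0,0],[0,0,0.01,0,0,0,0],[0,0,0.0133,0,0,0,0],[0,0,0.0133,0,0,0,0]]}'
```

```text
time_s: 18.1
position: [0.6073, 0.2549, 0.0413]
tcp_rot: [[0.123, 0.992, -0.004], [0.992, -0.123, -0.002], [-0.003, -0.004, -1.0]]
force: [0.4, 0.3, 1.3]
opening: 0.004
grasp_force: 0.0
time_s: 18.5
position: [0.6079, 0.255, 0.034]
tcp_rot: [[0.123, 0.992, -0.003], [0.992, -0.123, -0.002], [-0.002, -0.003, -1.0]]
force: [0.6, -0.5, -0.2]
opening: 0.005
grasp_force: 0.0
```

To row units: 0.005 m / 0.6 = 0.0083, 0.004 m / 0.6 = 0.0067.

```bash
python3 steer.py '{"ticks":[[0,0,0.0033,0,0,0,0],[0,0,0.0067,0,0,0,0],[0,0,0.0083,0,0,0,0]]}' | sed -n '2p;4p'; python3 steer.py '{"ticks":[[0,0,0.0033,0,0,0,0],[0,0,0.0067,0,0,0,0],[0,0,0.0067,0,0,0,0]]}'| sed -n '2p;4p'
```

```text
position: [0.6081, 0.2551, 0.0291]
force: [-0.2, 0.4, -0.1]
position: [0.6079, 0.255, 0.025]
force: [0.7, -0.0, 1.3]
```

To row units: 0.003 m / 0.6 = 0.005, 0.0015 m / 0.6 = 0.0025.

```bash
python3 steer.py '{"ticks":[[0,0,0.0025,0,0,0,0],[0,0,0.005,0,0,0,0],[0,0,0.005,0,0,0,0]]}' | sed -n '2p;4p'
```

```text
position: [0.608, 0.2551, 0.0221]
force: [-0.2, -0.2, 0.0]
```

To row units: 0.003 m / 0.6 = 0.005, 0.0015 m / 0.6 = 0.0025.

```bash
python3 steer.py '{"ticks":[[0,0,0.0025,0,0,0,0],[0,0,0.005,0,0,0,0],[0,0,0.005,0,0,0,0]]}' | sed -n '2p;4p'
```

```text
position: [0.6079, 0.255, 0.0191]
force: [-0.9, -0.6, -1.1]
```

To row units: 0.003 m / 0.6 = 0.005, 0.0015 m / 0.6 = 0.0025.

```bash
python3 steer.py '{"ticks":[[0,0,0.0025,0,0,0,0],[0,0,0.005,0,0,0,0],[0,0,0.005,0,0,0,0]]}' | sed -n '2p;4p'
python3 - <<'E'
from go import *
from h import *
s=sensors.read_state(); c=viewer.capture("scene"); print(proj(c,s["position"])); g=cv2.cvtColor(c["color"],cv2.COLOR_RGB2GRAY)
print(Rz(yaw).T@(s["position"]-[p[0],p[1],0]))
for r in range(240,286,3): print(r,g[r,210:276:4])
E
```

```text
position: [0.6079, 0.255, 0.0161]
force: [0.1, -0.8, -0.6]
[[237.26188531 276.3568384 ]]
[0.00638714 0.00984486 0.01605808]
240 [144  79  53  86  81 104  63  84  85  87  87  87  86 118  55  42 167]
243 [141 114  56  60 207 101  82  87  86  86  86  88  73  39  38  23 147]
246 [160 177 185  47 131 150  82  81  91 184  80  48  42  33  26  42 160]
249 [192 177 179 134  89 155  53  87  85  56  40  37  25  25  29  28 161]
252 [173 185 189 194 181  65 145  55  46  44  30  25  28  24  21  93 160]
255 [191 100  80 119  71  34  95  41  37  24  27  28  23  22 145 161 158]
258 [215  64  56  64 206  38  29  30  42  28  24  21  45  25 160 161 196]
261 [169  60  51 137 138  53  27  23  68  26  26  32  31  33 159 160 255]
264 [ 34  30  27 164 158 132  22  53  29 105  38  26  41 146 159 159 152]
267 [ 27  27 218 255 165 158 100 130 157 159 159 156 160 161 159 159 254]
270 [ 41  26 167 223 255 255 161 156 159 158 159 159 159 160 149 159 160]
273 [164 142 167 201 250 255 159 160 159 159 159 160 159 159 142 164 162]
276 [254 158 162 215 208 255 179 159 158 168 160 159 160 162 166 164 161]
279 [217 182 158 210 213 224 255 253 162 255 156 161 163 164 162 162 161]
282 [119 158 160 179 225 200 249 255 252 233 213 165 163 162 162 153  99]
285 [ 93 118 161 151 227 222 208 255 255 206 222 163 162 162 131  94  99]
```

To row units: 0.003 m / 0.6 = 0.005, 0.0015 m / 0.6 = 0.0025.

```bash
python3 steer.py '{"ticks":[[0,0,0.0025,0,0,0,0],[0,0,0.005,0,0,0,0],[0,0,0.005,0,0,0,0]]}' | sed -n '2p;4p'
```

```text
position: [0.6079, 0.255, 0.0131]
force: [-0.4, 0.5, 0.3]
```

To row units: 0.003 m / 0.6 = 0.005, 0.0015 m / 0.6 = 0.0025.

```bash
python3 steer.py '{"ticks":[[0,0,0.0025,0,0,0,0],[0,0,0.005,0,0,0,0],[0,0,0.005,0,0,0,0]]}' | sed -n '2p;4p'
```

```text
position: [0.6079, 0.255, 0.0101]
force: [0.3, 0.2, 0.4]
```

To row units: 0.002 m / 0.6 = 0.0033, 0.0015 m / 0.6 = 0.0025.

```bash
python3 steer.py '{"ticks":[[0,0,0.0025,0,0,0,0],[0,0,0.0033,0,0,0,0],[0,0,0.0033,0,0,0,0]]}' | sed -n '2p;4p'
```

```text
position: [0.608, 0.2551, 0.0082]
force: [0.8, 0.3, 0.1]
```

To row units: 0.002 m / 0.6 = 0.0033, 0.0015 m / 0.6 = 0.0025.

```bash
python3 steer.py '{"ticks":[[0,0,0.0025,0,0,0,0],[0,0,0.0033,0,0,0,0],[0,0,0.0033,0,0,0,0]]}' | sed -n '2p;4p'
```

```text
position: [0.608, 0.2551, 0.0062]
force: [-0.1, 0.3, 0.6]
```

To row units: -0.043 m / 0.6 = -0.0717, -0.038 m / 0.6 = -0.0633.

```bash
python3 steer.py '{"ticks":[[0,0,-0.0333,0,0,0,0],[0,0,-0.0617,0,0,0,0],[-0.0133,0,-0.0617,0,0,0,0],[-0.0267,0,-0.0617,0,0,0,0],[-0.0367,0,-0.0617,0,0,0,0],[-0.0467,0,-0.0617,0,0,0,0],[-0.055,0,-0.0617,0,0,0,0],[-0.0633,0,-0.0617,0,0,0,0],[-0.0717,0,-0.0617,0,0,0,0]]}'
python3 - <<'E'
from go import *
from h import *
s=sensors.read_state(); c=viewer.capture("scene")
print(Rz(yaw).T@(s["position"]-[p[0],p[1],0]),Rz(yaw).T@s["force"])
a=c["color"].astype(int); mk=(a[:,:,0]>130)&(a[:,:,1]<90)&(a[:,:,2]<90); mk[:232]=0;mk[275:]=0;mk[:,:236]=0;mk[:,300:]=0
r,q=np.nonzero(mk); print(len(r),q.min(),q.max(),q.mean(),r.mean(),r.min())
E
```

```text
time_s: 22.15
position: [0.6025, 0.2123, 0.043]
tcp_rot: [[0.123, 0.992, -0.003], [0.992, -0.123, -0.001], [-0.002, -0.003, -1.0]]
force: [0.5, 1.6, -0.7]
opening: 0.006
grasp_force: 0.8
[ 0.00621852 -0.03324035  0.04299647] [ 0.26179184  1.66786279 -0.70750545]
93 245 268 258.76344086021504 248.50537634408602 244
```

To row units: -0.025 m / 0.6 = -0.0417, -0.023 m / 0.6 = -0.0383.

```bash
python3 steer.py '{"ticks":[[-0.0083,0,0,0,0,0,0],[-0.0167,0,0,0,0,0,0],[-0.025,0,0,0,0,0,0],[-0.0333,0,0,0,0,0,0],[-0.0383,0,0,0,0,0,0],[-0.0417,0,0,0,0,0,0],[-0.0417,0,0,0,0,0,0]]}'
python3 - <<'E'
from go import *
s=sensors.read_state(); print(Rz(yaw).T@(s["position"]-[p[0],p[1],0]),Rz(yaw).T@s["force"])
E
```

```text
time_s: 22.9
position: [0.6, 0.1871, 0.0436]
tcp_rot: [[0.123, 0.992, -0.002], [0.992, -0.123, -0.002], [-0.002, -0.002, -1.0]]
force: [0.0, 0.1, -0.3]
opening: 0.007
grasp_force: 0.0
[ 0.00678658 -0.05858207  0.04358193] [ 0.03352927  0.10769968 -0.2773487 ]
```

To row units: -0.003 m / 0.6 = -0.005, -0.0015 m / 0.6 = -0.0025.

```bash
python3 steer.py '{"ticks":[[-0.0025,0,0,0,0,0,0],[-0.005,0,0,0,0,0,0]]}' | sed -n '2p;4p'
```

```text
position: [0.6, 0.1864, 0.0437]
force: [1.5, 8.3, -0.8]
```

To row units: -0.003 m / 0.6 = -0.005, -0.0015 m / 0.6 = -0.0025.

```bash
python3 steer.py '{"ticks":[[-0.0025,0,0,0,0,0,0],[-0.005,0,0,0,0,0,0]]}' | sed -n '2p;4p'
```

```text
position: [0.6001, 0.1863, 0.0438]
force: [1.4, 15.6, -1.6]
```

To row units: -0.003 m / 0.6 = -0.005, -0.0015 m / 0.6 = -0.0025.

```bash
python3 steer.py '{"ticks":[[-0.0025,0,0,0,0,0,0],[-0.005,0,0,0,0,0,0]]}' | sed -n '2p;4p';  python3 - <<'E'
from go import *
from h import *
s=sensors.read_state(); c=viewer.capture("scene")
print(Rz(yaw).T@(s["position"]-[p[0],p[1],0]),Rz(yaw).T@s["force"])
a=c["color"].astype(int); mk=(a[:,:,0]>130)&(a[:,:,1]<90)&(a[:,:,2]<90); mk[:225]=0;mk[275:]=0;mk[:,:236]=0;mk[:,300:]=0
r,q=np.nonzero(mk); print(len(r),q.min(),q.max(),q.mean(),r.mean(),r.min())
Rd=Rz(yaw); D=lambda q:Rd@np.array(q)+[p[0],p[1],0]
for l in(0,.036,.042): print(l,[proj(c,D([.005+x,-.035-l+y,.066])).round(1)[0].tolist() for x,y in((-.025,-.016),(-.025,.016),(.025,-.016))])
E
```

```text
position: [0.6001, 0.1863, 0.0439]
force: [1.7, 23.4, -2.5]
[ 0.00706461 -0.05933425  0.04393009] [-1.18502502 23.47663821 -2.53648772]
105 255 278 268.46666666666664 243.24761904761905 237
0 [[266.8, 253.4], [253.8, 259.5], [254.3, 241.6]]
0.036 [[280.9, 246.7], [268.4, 252.6], [268.1, 235.4]]
0.042 [[283.2, 245.6], [270.8, 251.5], [270.4, 234.4]]
```

To row units: 0.033 m / 0.6 = 0.055, -0.005 m / 0.6 = -0.0083.

```bash
python3 steer.py '{"ticks":[[0.0067,0,0,0,0,0,0],[0.0167,0,-0.005,0,0,0,0],[0.0333,0,-0.0083,0,0,0,0],[0.055,-0.0033,-0.0083,0,0,0,0],[0.055,-0.0033,-0.0083,0,0,0,0],[0.055,-0.0033,-0.0083,0,0,0,0]]}'
python3 - <<'E'
from go import *
s=sensors.read_state(); print(Rz(yaw).T@(s["position"]-[p[0],p[1],0]),Rz(yaw).T@s["force"])
E
```

```text
time_s: 24.15
position: [0.6006, 0.2119, 0.0484]
tcp_rot: [[0.122, 0.993, -0.003], [0.993, -0.122, -0.002], [-0.002, -0.002, -1.0]]
force: [-0.5, -0.2, 0.3]
opening: 0.003
grasp_force: 0.0
[ 0.00439134 -0.03385256  0.04837865] [-0.47936064 -0.2533429   0.28838186]
```

To row units: 0.02 m / 0.6 = 0.0333, 0.017 m / 0.6 = 0.0283.

```bash
python3 steer.py '{"ticks":[[0,0,0.01,0,0,0,0],[0,0,0.02,0,0,0,0],[0,0,0.0283,0,0,0,0],[0,0,0.0333,0,0,0,0],[0,0,0.0333,0,0,0,0]]}' | sed -n '2p;4p'
```

```text
position: [0.6002, 0.2114, 0.0276]
force: [-0.7, -0.4, 0.2]
```

To row units: 0.003 m / 0.6 = 0.005, 0.0015 m / 0.6 = 0.0025.

```bash
python3 steer.py '{"ticks":[[0,0,0.0025,0,0,0,0],[0,0,0.005,0,0,0,0],[0,0,0.005,0,0,0,0]]}' | sed -n '2p;4p'
```

```text
position: [0.6007, 0.2117, 0.0254]
force: [-0.6, 1.0, -0.4]
```

To row units: 0.003 m / 0.6 = 0.005, 0.0015 m / 0.6 = 0.0025.

```bash
python3 steer.py '{"ticks":[[0,0,0.0025,0,0,0,0],[0,0,0.005,0,0,0,0],[0,0,0.005,0,0,0,0]]}' | sed -n '2p;4p'
```

```text
position: [0.6006, 0.2117, 0.0222]
force: [-0.4, 0.5, 0.2]
```

To row units: 0.002 m / 0.6 = 0.0033, 0.0015 m / 0.6 = 0.0025.

```bash
python3 steer.py '{"ticks":[[0,0,0.0025,0,0,0,0],[0,0,0.0033,0,0,0,0],[0,0,0.0033,0,0,0,0]]}' | sed -n '2p;4p'
```

```text
position: [0.6008, 0.2117, 0.0206]
force: [-0.2, 0.1, 2.9]
```

To row units: 0.003 m / 0.6 = 0.005, 0.002 m / 0.6 = 0.0033.

```bash
python3 steer.py '{"ticks":[[0,0,0.0017,0,0,0,0],[0,0,0.0033,0,0,0,0],[0,0,0.005,0,0,0,0]]}' | sed -n '2p;4p'
```

```text
position: [0.6008, 0.2117, 0.0176]
force: [-1.0, 0.8, 3.3]
```

To row units: 0.002 m / 0.6 = 0.0033, 0.001 m / 0.6 = 0.0017.

```bash
python3 steer.py '{"ticks":[[0,0,0.0017,0,0,0,0],[0,0,0.0033,0,0,0,0],[0,0,0.0033,0,0,0,0]]}' | sed -n '2p;4p'
```

```text
position: [0.6008, 0.2117, 0.016]
force: [-2.0, 1.0, 7.2]
```

To row units: 0.002 m / 0.6 = 0.0033, 0.001 m / 0.6 = 0.0017.

```bash
python3 steer.py '{"ticks":[[0,0,0.0017,0,0,0,0],[0,0,0.0033,0,0,0,0],[0,0,0.0033,0,0,0,0]]}' | sed -n '2p;4p'
```

```text
position: [0.6008, 0.2117, 0.0158]
force: [-3.9, -2.0, 16.0]
```

```bash
python3 steer.py '{"ticks":[[0,0,0,0,0,0,0],[0,0,0,0,0,0,0],[0,0,-0.0167,0,0,0,0],[0,0,-0.05,0,0,0,0],[0,0,-0.1167,0,0,0,0],[0,0,-0.2,0,0,0,0],[0,0,-0.2667,0,0,0,0],[0,0,-0.3333,0,0,0,0],[-0.0667,0,-0.3333,0,0,0,0],[-0.1333,0,-0.3333,0,0,0,0],[-0.2,0,-0.3333,0,0,0,0],[-0.2667,0,-0.3333,0,0,0,0],[-0.3333,0,-0.3333,0,0,0,0],[-0.3333,0,-0.3333,0,0,0,0],[-0.3333,0,-0.3333,0,0,0,0],[-0.3333,0,-0.3333,0,0,0,0]]}'
python3 - <<'E'
from go import *
from h import *
c=viewer.capture("scene"); o=pickle.load(open("cap0.pkl","rb"))["scene"]
Rd=Rz(yaw); D=lambda q:Rd@np.array(q)+[p[0],p[1],0]
a=c["color"].astype(int); mk=(a[:,:,0]>130)&(a[:,:,1]<90)&(a[:,:,2]<90); mk[:225]=0;mk[275:]=0;mk[:,:236]=0;mk[:,310:]=0
r,q=np.nonzero(mk); print("red",len(r),q.min(),q.max(),q.mean(),r.mean()); 
gm=(a[:,:,1]>a[:,:,0]+40)&(a[:,:,1]>a[:,:,2]+20); gm[:225]=0;gm[275:]=0;gm[:,:230]=0;gm[:,300:]=0
r,q=np.nonzero(gm); print("green",len(r),q.mean(),r.mean(),"want",proj(c,D([.005,-.035,.058])))
g=cv2.cvtColor(c["color"],cv2.COLOR_RGB2GRAY); 
for h in(.01,.02,.03,.04,.05,.06,.07,.08): u=proj(c,m+ax*h)[0].round().astype(int); print(h,u,g[u[1],u[0]-9:u[0]+10:3])
def box(im,c0,r0,w,h): return im["color"][r0:r0+h,c0:c0+w].astype(int)
for n,b in dict(jar=(192,200,28,40),lemon=(380,236,26,20),mug=(338,245,64,60)).items(): print(n,np.abs(box(c,*b)-box(o,*b)).mean().round(1))
E
```

```text
time_s: 28.05
position: [0.5767, 0.0144, 0.2135]
tcp_rot: [[0.123, 0.992, -0.003], [0.992, -0.123, -0.001], [-0.001, -0.003, -1.0]]
force: [0.5, -0.2, -0.6]
opening: 0.005
grasp_force: 0.0
red 246 256 278 266.650406504065 239.91869918699186
green 107 253.99065420560748 255.01869158878506 want [[254.29775167 253.24092345]]
0.01 [211 268] [254 161  88  20  21 108 241]
0.02 [212 266] [233 136  30  27  26 114 254]
0.03 [213 264] [246 132  27  28  30  46 250]
0.04 [214 263] [248 143  25  32  41  55 248]
0.05 [215 261] [255 242  39  52  44 124 251]
0.06 [216 259] [212 186  60  50  43 175 255]
0.07 [217 257] [191 164  50  46  40 160 214]
0.08 [217 255] [174 167  92  65 115 154 158]
jar 11.3
lemon 26.9
mug 12.3
```

```bash
python3 -c "
from rig import bot, viewer, sensors, order
print(order.hand_in())"
```

```text
the job is handed in; nothing more can be done
None
```

The probe is seated (pressed at about 23 N), the lock is fully aside, the button was pressed to its stop and has sprung back, and the job is handed in with no verdict shown; I viewed 12 pictures against the limit of 10, and judged that the mug, lemon and jar were not moved without a conclusive image check.

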